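Pack the polishing-spindle kit into its caddy

TASK

Pack the polishing motor's spindle parts into the wooden caddy: drop the thick small-bore collar flat into the bottom of the upright tube first, then both thin spacer rings of the same diameter flat on top of it in one column, and lay the hexagonal nut flat in the round dish (before, between or after, as you like). Leave the look-alikes (the disc without a hole, the larger ring and the square nut) lying where they are.

Things in the scene. Friction and masses are not known exactly. Their poses are not given: they have to be found in the camera images.
- collar: Thick steel ring, outer diameter 40 mm, narrow bore 12 mm, 14 mm thick, about 110 g, lying flat on the bench. It and the other loose parts lie at least 90 mm apart between centres, among a few other small items no taller than 45 mm. Origin: centre of its underside; z up along its axis.
- spacer_a: Thin steel ring, outer diameter 40 mm, wide bore 24 mm, 8 mm thick, about 50 g, lying flat. Origin: centre of its underside; z up along its axis.
- spacer_b: A second ring just like spacer_a (outer diameter 40 mm, bore 24 mm, 8 mm thick). Origin: centre of its underside; z up along its axis. The two are interchangeable.
- hex_nut: Hexagonal steel nut with a hexagonal bore, 32 mm across flats (37 mm across corners), 14 mm high, about 70 g, lying flat. Origin: centre of its underside; z up; its x axis is square to one pair of flats, further pairs every 60 degrees.
- blank_disc: Look-alike, stays: solid steel disc without a hole, diameter 40 mm, 8 mm thick, lying flat. Origin: centre of its underside.
- wide_ring: Look-alike, stays: larger steel ring, outer diameter 54 mm, bore 24 mm, 8 mm thick, lying flat. Origin: centre of its underside.
- square_nut: Look-alike, stays: square steel nut, 32 mm by 32 mm, round bore 16 mm, 14 mm high, lying flat. Origin: centre of its underside, x and y square to its sides.
- caddy: Fixed dark-wood tray, 230 mm (its x) by 120 mm (its y), walls 6 mm thick and 16 mm high, floor 6 mm thick. It stands left or right of the loose parts. Origin: centre of its underside. It carries the tube and the dish, 54 mm either side of its centre along its x, either one at either end.
- tube: Fixed upright polished, slippery aluminium tube on the caddy floor, open on top: bore 45 mm, outside 54 mm, 37 mm high, inner floor 4 mm up; the top 9 mm flare to a 56 mm mouth (64 mm outside). The full column is 30 mm high, its top 3 mm below the mouth; fingers do not fit inside beside a part: let go at the mouth. Origin: centre of the underside, 6 mm above the bench; z up.
- dish: Fixed shallow round grey dish on the caddy floor: outer diameter 82 mm, inner 76 mm, rim 11 mm high, floor 4 mm thick. Origin: centre of its underside (6 mm above the bench); z up.
Things that resemble listed ones, but are neither listed nor needed, are in the scene too. What is shaped like the hex_nut but green or pink is not meant. Leave any pink look-alike of the spacer_b alone.

How it is judged:
By the outcome, as a careful person would: the job done as asked, in the order asked, and still so for the second after the job is handed in, with the robot touching nothing.
It also fails if it takes over 96 s, if anything falls off the work surface, if the arm or the gripper's body presses on something with over 40 N, if the wrist force passes 120 N, or if a joint passes its speed limit or range.

ROBOT

A 6-joint arm with a two-finger parallel gripper is mounted at the origin on the work surface. World frame = base frame: x ahead of the robot, y to its left, z up, the work surface at z = 0. Lengths are in m, angles in rad, forces in N, time in s.
With the tool pointing down it reaches from about 0.3 to 0.775 m from the base axis. Payload 14.6 kg.
Tool frame: the origin (TCP) lies at the very end of the fingers, on their centre line; the grasp point (between the pads) lies 19 mm behind it; z points along the fingers, y is the line along which they close (so a half turn about z gives the same grasp; the last joint's range is limited). The gripper opens to 94 mm and grips with 3 to 60 N. Pads are 16 mm wide; open, the fingers measure 119 mm over their backs; the gripper's body (75 mm by 177 mm) begins 78 mm behind the grasp point.
Start: joints at [1.13, 0.3, 1.521, -0, 1.321, -0.067], TCP at [0.201, 0.512, 0.205] pointing down, gripper open.
Joint ranges: [-3.03, 3.03], [-0.79, 2.21], [0.23, 2.52], [-1.04, 4.18], [0, 3.07], [-2.55, 2.55]. Speed limits (rad/s): [2.22, 2.22, 2.57, 3.14, 3.14, 3.14].

INTERFACE

Orientations are given as [roll, pitch, yaw] about the fixed x, y, z axes, in that order (R = Rz(yaw) Ry(pitch) Rx(roll)).
In Python, from station import ctrl, camera, camera_info, finder gives the robot as it stands.
- The arm moves only by the tool carry_out, never from a script. Its argument "motion" is a list of rows, each a list of 2 entries, a list of its own where there are three numbers: the shift along the tool's x, y, z as a fraction of full scale, then the turn about the tool's z as a fraction of full scale. A call has 1 to 12 rows; each row is the pose to reach, as a shift and turn from the pose commanded when the call began, along the tool's axes at that moment, turning the shorter way round; what a row does not reach only later rows make up. Full scale, the value 1, is 200 mm for a shift and 360 degrees for a turn. A row lasts 1/10 s, in which the tool goes at most 50 mm and 8.59 degrees, less where a joint would pass 70% of its speed; a pose out of reach is approached as far as the arm can. A call with a number of a shift or a turn outside -1 to 1 is refused whole. A call with a gripper value outside its range is refused whole. "hand" is the closure, from -1 (fully open) to 1 (shut), set as the call begins (left out, the last holds). The fingers move at their own pace and stop on an object; "force" is the grip in N (left out, the last holds). Time passes only in rows, so rows that repeat a pose let the fingers close. It gives the time, the measured TCP pose, the force, the opening and the grip force at its end, in the units of the state.
- ctrl.get_obs(): the state, without advancing time (a new reading comes with each control period).
- camera(name): name is "scene" or "top" or "wrist"; returns (picture, depth): 480x640x3 uint8, blue, green, red; 480x640 float32, m along the optical axis (not along the pixel's ray), 0 where there is no reading.
- camera_info(name): a dict with "camera_matrix" (3x3 intrinsics, pixels), "dist_coeffs" ([k1, k2, p1, p2, k3] as OpenCV has them; the pictures are not rectified), "origin" and "attitude" of the camera in the world. Camera axes: x right, y down, z forward; pixel columns grow to the right and rows downward; lengths in m; the calibration is good to about 2 mm. A picture is of the moment at which its call begins: read the wrist's pose just before it. camera_info takes no time and is no camera call; for the wrist camera it gives the pose at the moment of the call.
- ctrl.hand_in(): hands the job in; it is judged then, once.
Trained networks look in the newest picture that a camera, given by its name, has taken for a name from the list of things; names that differ only in an ending like _2 or _b are one class to them, and where a whole thing is asked for, a point or a joint stands for the part that bears it (a point fixed in the world has none). Each returns a list of dicts, best first, with "conf" (0 to 1); they miss things now and then, are a little off and sometimes report something else, mostly with a low value. They report only what shows in the picture. A call takes as long as a camera call. They do not tell look-alikes from the thing itself.
- finder.boxes_of(camera, query): "location" ([column, row] in pixels, amid what is visible of it).
- finder.cut_out(camera, query): "mask" (480x640 bool, what is visible of it) and "location" ([column, row] in pixels, amid what is visible of it).
- finder.pinpoint(camera, query): "location" ([column, row] in pixels: a listed point, or the origin of a listed thing).
The state is a dict: "time_s": time; "qpos": joint angles; "joint_vel": joint speeds; "tau": joint torques, N m; "ee_pos": TCP position; "eef_rot": TCP orientation; "force": force on the tool from outside, world axes, zero at the start; "moment": the same for the moment, N m; "grip_width": finger opening in m; "grip_force": force on a finger pad.
Only numpy, scipy, OpenCV 4.12 (cv2) and the standard library are available. Lean on these libraries where they do the work, as an engineer would, in place of code of your own. Each camera call takes 0.05 s, during which the arm holds its last target. There are 200 camera calls.

## Working session

There is one attempt and no reset: what is moved stays moved. The work goes in short steps, Python scripts to look and compute and a tool call to move; the robot and the scene stay as the last step left them, time stands still between calls to the robot, and variables do not carry over. Pictures are saved under pics/ and viewed, at most 14 in all, crops included, and the job is handed in when it is done.

Besides the shell and the picture viewer there is one more tool, called after "Emit:" as name(argument=value, ...), one argument or row to a line, values as JSON. carry_out: Moves the arm, as the interface text tells. Its arguments: {"type":"object","properties":{"motion":{"type":"array","items":{"type":"array"}},"hand":{"type":"number"},"force":{"type":"number"}},"required":["motion"]}

```bash
mkdir -p pics; ls; cat > h.py <<'E'
import numpy as np, cv2
from scipy.spatial.transform import Rotation as Ro
from station import ctrl, camera, camera_info, finder
def att(i):
    a=np.array(i["attitude"],float)
    if a.shape==(3,3): return a
    return Ro.from_euler('xyz',a).as_matrix() if a.size==3 else Ro.from_quat(a).as_matrix()
def ray(i,p):
    u=cv2.undistortPoints(np.array(p,float).reshape(-1,1,2),np.array(i["camera_matrix"],float),np.array(i["dist_coeffs"],float)).reshape(-1,2)
    return np.c_[u,np.ones(len(u))]
def onplane(i,p,z):
    d=ray(i,p)@att(i).T; o=np.array(i["origin"],float)
    return o+d*((z-o[2])/d[:,2])[:,None]
E
python3 - <<'E'
from h import *
o=ctrl.get_obs(); print(o)
for n in("top","scene"):
    i=camera_info(n); print(n,i)
    im,d=camera(n); cv2.imwrite(f"pics/{n}0.png",im); np.savez(f"pics/{n}0.npz",im=im,d=d)
    for q in("collar","spacer_a","hex_nut","blank_disc","wide_ring","square_nut","tube","dish","caddy"):
        r=finder.pinpoint(n,q)
        print(q,[(np.round(x["location"]).tolist(),round(x["conf"],2),np.round(onplane(i,x["location"],0.006 if q in("tube","dish") else 0)[0,:2],3).tolist()) for x in r])
E
```

```text
pics
{'time_s': 0.0, 'qpos': array([ 1.13039226e+00,  3.00447862e-01,  1.52158049e+00, -2.43019123e-06,
        1.32068372e+00, -6.66447665e-02]), 'joint_vel': array([ 0.00019902,  0.00083385, -0.00024429, -0.00056889, -0.00260977,
        0.00073241]), 'tau': array([ 4.48531136e-03, -5.31849360e+01, -3.52722681e+01,  7.09970389e-02,
        2.46166351e-02, -9.72675525e-05]), 'ee_pos': array([0.20073071, 0.51178437, 0.20489932]), 'eef_rot': array([-3.14047557e+00, -7.21991511e-05,  2.76783392e+00]), 'force': array([ 0.62543277, -0.2245495 , -0.23775792]), 'moment': array([0.05484994, 0.03355121, 0.00022542]), 'grip_force': 0.0, 'grip_width': 0.09397445608687921}
top {'camera_matrix': array([[463.91232908,   0.        , 317.24213126],
       [  0.        , 463.91232908, 242.82405674],
       [  0.        ,   0.        ,   1.        ]]), 'dist_coeffs': array([-0.1068029,  0.       ,  0.       ,  0.       ,  0.       ]), 'origin': array([0.46804714, 0.0092456 , 0.8730243 ]), 'attitude': array([-3.04600435, -0.01068227, -1.58195815])}
collar [([376.0, 187.0], 0.7, [0.658, -0.115])]
space
[... 875 characters left out ...]
7127,  0.        ,  0.        ,  0.        ,  0.        ]), 'origin': array([1.04708737, 0.66393242, 0.57855525]), 'attitude': array([-2.14574418,  0.01147917,  2.50229991])}
collar [([236.0, 253.0], 0.59, [0.648, -0.118])]
spacer_a [([363.0, 244.0], 0.78, [0.44, 0.004]), ([406.0, 230.0], 0.47, [0.339, 0.017])]
hex_nut [([336.0, 353.0], 0.88, [0.665, 0.202]), ([258.0, 335.0], 0.79, [0.735, 0.099]), ([313.0, 322.0], 0.61, [0.652, 0.127])]
blank_disc []
wide_ring [([324.0, 216.0], 0.61, [0.432, -0.126])]
square_nut [([322.0, 264.0], 0.68, [0.543, 0.009])]
tube [([294.0, 175.0], 0.75, [0.38, -0.311])]
dish [([250.0, 190.0], 0.71, [0.499, -0.312])]
caddy [([276.0, 185.0], 0.65, [0.435, -0.303])]
```

```bash
python3 - <<'E'
import cv2
im=cv2.imread("pics/top0.png"); c=im[120:380,180:540]; cv2.imwrite("pics/t1.png",cv2.resize(c,(800,578),interpolation=cv2.INTER_CUBIC))
im=cv2.imread("pics/scene0.png"); c=im[140:400,150:480]; cv2.imwrite("pics/s1.png",cv2.resize(c,(760,599),interpolation=cv2.INTER_CUBIC))
E
```

```text
(no output)
```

View pics/t1.png

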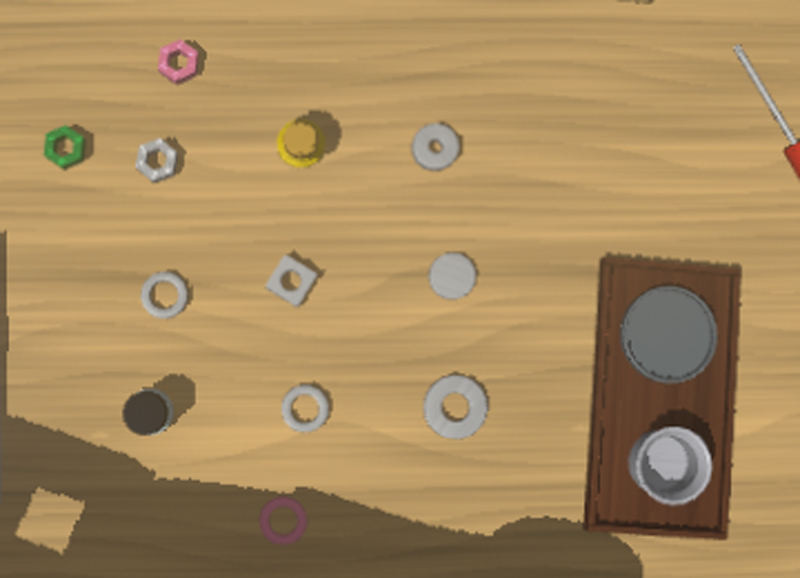

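View pics/s1.png

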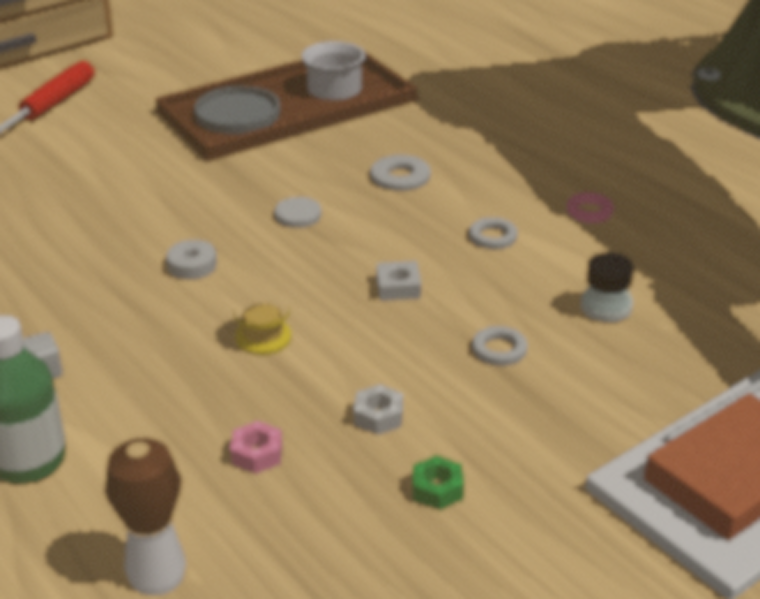

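```bash
cat >> h.py <<'E'
H=dict(collar=.014,spA=.008,spB=.008,hex=.014)
def seg(n,im,g,h,R=.032):
    """grey silhouette near world xy g -> contour points projected to mid height, centre"""
    i=camera_info(n)
    hsv=cv2.cvtColor(im,cv2.COLOR_BGR2HSV)
    m=((hsv[...,1]<70)&(hsv[...,2]>90)).astype(np.uint8)
    v,u=np.nonzero(m); w=onplane(i,np.c_[u,v],h/2)
    k=np.hypot(*(w[:,:2]-g).T)<R
    mm=np.zeros_like(m); mm[v[k],u[k]]=1
    nl,lab,st,_=cv2.connectedComponentsWithStats(mm); 
    b=1+np.argmax(st[1:,4]); c,_=cv2.findContours((lab==b).astype(np.uint8),cv2.RETR_EXTERNAL,cv2.CHAIN_APPROX_NONE)
    c=max(c,key=len)[:,0]
    hull=cv2.convexHull(onplane(i,c,h/2)[:,:2].astype(np.float32))[:,0]
    (cx,cy),r=cv2.minEnclosingCircle(hull*1000); M=cv2.moments(hull*1000)
    return hull,np.array([M['m10']/M['m00'],M['m01']/M['m00']])/1000,r/1000
def hexyaw(hull):
    a=np.radians(np.arange(0,60,.5)); ws=[]
    for t in a:
        ws.append(sum(np.ptp(hull@[np.cos(t+k*np.pi/3),np.sin(t+k*np.pi/3)]) for k in range(3)))
    return np.degrees(a[int(np.argmin(ws))]),min(ws)/3
E
python3 - <<'E'
from h import *
G=dict(collar=(.654,-.115),spA=(.532,.114),spB=(.436,.003),hex=(.650,.125))
for n in("top","scene"):
    im=cv2.imread(f"pics/{n}0.png"); D=np.load(f"pics/{n}0.npz")["d"]; i=camera_info(n)
    for q,g in G.items():
        hu,c,r=seg(n,im,g,H[q]); print(n,q,c.round(4),round(r,4),hexyaw(hu) if q=="hex" else "")
    v,u=np.mgrid[0:480,0:640]; p=np.c_[u.ravel(),v.ravel()]; P=(ray(i,p)*D.reshape(-1,1))@att(i).T+i["origin"]
    P=P[D.ravel()>0]
    for z0,z1,lbl,reg in((.036,.05,"tube",(.385,-.305)),(.013,.0195,"dishrim",(.5,-.31))):
        k=(P[:,2]>z0)&(P[:,2]<z1)&(np.hypot(P[:,0]-reg[0],P[:,1]-reg[1])<.05)
        Q=P[k][:,:2]; print(n,lbl,k.sum(),(cv2.minEnclosingCircle((Q*1000).astype(np.float32))), P[k][:,2].max())
E
```

```text
top collar [ 0.6596 -0.1133] 0.0212 
top spA [0.535  0.1191] 0.02 
top spB [0.4383 0.0009] 0.0196 
top hex [0.6502 0.1256] 0.0187 (np.float64(20.5), np.float64(0.03392281612890608))
top tube 436 ((388.06451416015625, -297.80755615234375), 32.307891845703125) 0.04779465088673618
top dishrim 322 ((495.26824951171875, -307.6584167480469), 41.870304107666016) 0.019485392440251825
scene collar [ 0.6555 -0.1154] 0.0285 
scene spA [0.5318 0.1178] 0.0237 
scene spB [ 4.346e-01 -2.000e-04] 0.0239 
scene hex [0.6469 0.1233] 0.0244 (np.float64(22.0), np.float64(0.04168645074463109))
scene tube 195 ((385.6494140625, -296.3055725097656), 33.946537017822266) 0.045773332095639274
scene dishrim 192 ((492.3507385253906, -310.7822570800781), 48.22298049926758) 0.019476206699136744
```

```bash
cat >> h.py <<'E'
def plan(x,y,z,yaw=None):
    o=ctrl.get_obs(); p=np.array(o["ee_pos"]); R=Ro.from_euler('xyz',o["eef_rot"]).as_matrix()
    s=R.T@(np.array([x,y,z])-p)/.2
    y0=o["eef_rot"][2]; print("t",round(o["time_s"],2),"shift",s.round(4))
    if yaw is not None:
        d=(yaw-y0+np.pi/2)%np.pi-np.pi/2; print("turn (tool z down)",round(-d/2/np.pi,4))
E
python3 - <<'E'
from h import *
i=camera_info("top"); D=np.load("pics/top0.npz")["d"]
v,u=np.mgrid[0:480,0:640]; P=(ray(i,np.c_[u.ravel(),v.ravel()])*D.reshape(-1,1))@att(i).T+i["origin"]
P=P[(D.ravel()>0)&(P[:,2]>.055)]
for a in np.unique((P[:,:2]/.05).round(),axis=0): print((a*.05).round(2),P[(np.abs(P[:,:2]/.05-a).max(1)<.5)][:,2].max().round(2),end="; ")
plan(.6575,-.114,.17)
E
```

```text
[0.2  0.45] 0.23; [ 0.5 -0.6] 0.09; [ 0.5  -0.55] 0.13; [ 0.55 -0.55] 0.13; [ 0.6  -0.55] 0.14; [0.6 0.6] 0.06; [ 0.65 -0.55] 0.15; [0.65 0.6 ] 0.07; [ 0.7  -0.55] 0.15; [0.7 0.6] 0.07; [ 0.75 -0.55] 0.15; [0.8  0.15] 0.1; [0.8 0.2] 0.08; [ 0.85 -0.55] 0.13; [ 0.85 -0.5 ] 0.13; [ 0.85 -0.45] 0.13; [0.85 0.  ] 0.11; [0.85 0.05] 0.11; [0.85 0.15] 0.1; [0.85 0.2 ] 0.09; [ 0.9 -0.5] 0.13; [ 0.9  -0.45] 0.13; [ 0.9 -0.4] 0.13; [ 0.9  -0.35] 0.13; [0.9 0. ] 0.08; [0.9  0.05] 0.08; t 1.0 shift [-3.2686 -2.0801  0.1773]
```

Emit:
carry_out(
  motion=[
    [[-0.82, -0.52, 0.04], 0],
    [[-0.82, -0.52, 0.04], 0],
    [[-0.82, -0.52, 0.04], 0],
    [[-0.82, -0.52, 0.04], 0],
    [[-0.82, -0.52, 0.04], 0],
  ],
  hand=-0.3,
)

```text
time_s: 1.5
ee_pos: [0.3177, 0.3522, 0.1975]
eef_rot: [-3.141, 0.001, 2.763]
force: [-0.0, 0.4, 0.5]
grip_width: 0.0617
grip_force: 0.0
```

Emit:
carry_out(
  motion=[
    [[-0.82, -0.52, 0.04], 0],
    [[-0.82, -0.52, 0.04], 0],
    [[-0.82, -0.52, 0.04], 0],
    [[-0.82, -0.52, 0.04], 0],
    [[-0.82, -0.52, 0.04], 0],
  ],
)

```text
time_s: 2.0
ee_pos: [0.4322, 0.1958, 0.1893]
eef_rot: [-3.141, 0.0, 2.764]
force: [-1.0, 0.4, -0.6]
grip_width: 0.0608
grip_force: 0.0
```

Emit:
carry_out(
  motion=[
    [[-0.82, -0.52, 0.04], 0],
    [[-0.82, -0.52, 0.04], 0],
    [[-0.82, -0.52, 0.04], 0],
    [[-0.82, -0.52, 0.04], 0],
    [[-0.82, -0.52, 0.04], 0],
  ],
)

```text
time_s: 2.5
ee_pos: [0.5466, 0.0396, 0.1807]
eef_rot: [-3.141, -0.0, 2.765]
force: [-0.1, -0.1, 0.0]
grip_width: 0.0613
grip_force: 0.0
```

Emit:
carry_out(
  motion=[
    [[-0.8, -0.5, 0.04], 0],
    [[-0.8, -0.5, 0.04], 0],
    [[-0.8, -0.5, 0.04], 0],
    [[-0.8, -0.5, 0.04], 0],
    [[-0.8, -0.5, 0.04], 0],
    [[-0.8, -0.5, 0.04], 0],
    [[-0.8, -0.5, 0.04], 0],
  ],
)

```text
time_s: 3.2
ee_pos: [0.6572, -0.1076, 0.1737]
eef_rot: [3.141, -0.0, 2.769]
force: [-0.4, -0.0, -0.0]
grip_width: 0.0611
grip_force: 0.0
```

```bash
cat >> h.py <<'E'
def wlook(q,g,name,save=True):
    im,d=camera("wrist"); cv2.imwrite(f"pics/{name}.png",im)
    hu,c,r=seg("wrist",im,g,H[q]); print(q,c.round(4),round(r,4),hexyaw(hu) if q=="hex" else "")
    return c,hu
E
python3 - <<'E'
from h import *
print(camera_info("wrist")["origin"],ctrl.get_obs()["ee_pos"])
c,_=wlook("collar",(.6575,-.114),"w1"); plan(c[0],c[1],.005)
E
```

```text
[ 0.59355828 -0.08367276  0.35362986] [ 0.65717506 -0.10756733  0.17372046]
collar [ 0.6583 -0.1137] 0.0207 
t 3.25 shift [-0.0158 -0.0261  0.8447]
```

View pics/w1.png

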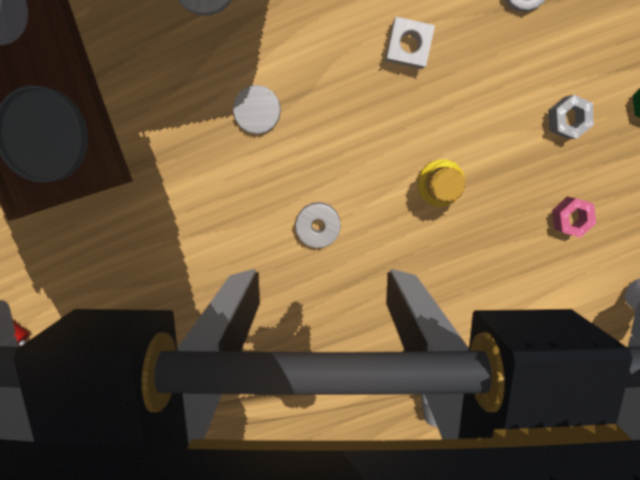

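The wrist view shows the collar, with its small bore, at about (318, 226) between and ahead of the fingers. The measurement agrees with the other two cameras.

Emit:
carry_out(
  motion=[
    [[-0.016, -0.026, 0.5], 0],
    [[-0.016, -0.026, 0.5], 0],
    [[-0.016, -0.026, 0.7], 0],
    [[-0.016, -0.026, 0.8], 0],
    [[-0.016, -0.026, 0.845], 0],
    [[-0.016, -0.026, 0.845], 0],
    [[-0.016, -0.026, 0.845], 0],
  ],
)

```text
time_s: 3.95
ee_pos: [0.6592, -0.1153, 0.0062]
eef_rot: [3.141, 0.002, 2.768]
force: [-0.2, 0.0, 0.6]
grip_width: 0.0613
grip_force: 0.0
```

Emit:
carry_out(
  motion=[
    [[0, 0, 0], 0],
    [[0, 0, 0], 0],
    [[0, 0, 0], 0],
    [[0, 0, 0], 0],
    [[0, 0, 0], 0],
    [[0, 0, 0], 0],
    [[0, 0, 0], 0],
    [[0, 0, 0], 0],
  ],
  hand=0.6,
  force=25,
)

```text
time_s: 4.75
ee_pos: [0.6588, -0.1156, 0.0052]
eef_rot: [3.141, 0.001, 2.768]
force: [-0.7, 0.7, 6.4]
grip_width: 0.0394
grip_force: 25.0
```

Emit:
carry_out(
  motion=[
    [[0, 0, -0.1], 0],
    [[0, 0, -0.3], 0],
    [[0, 0, -0.5], 0],
    [[0, 0, -0.5], 0],
    [[0, 0, -0.5], 0],
  ],
)

```text
time_s: 5.25
ee_pos: [0.6585, -0.1157, 0.1047]
eef_rot: [3.142, 0.001, 2.768]
force: [-0.2, 0.4, -1.1]
grip_width: 0.0387
grip_force: 25.0
```

```bash
python3 - <<'E'
from h import *
print(ctrl.get_obs()["grip_force"]); plan(.388,-.298,.105)
E
```

```text
24.999546138569713
t 5.25 shift [ 0.9262 -1.3423 -0.0023]
```

Emit:
carry_out(
  motion=[
    [[0.46, -0.67, 0], 0],
    [[0.46, -0.67, 0], 0],
    [[0.46, -0.67, 0], 0],
    [[0.46, -0.67, 0], 0],
    [[0.46, -0.67, 0], 0],
    [[0.46, -0.67, 0], 0],
  ],
)

```text
time_s: 5.85
ee_pos: [0.5243, -0.2063, 0.1037]
eef_rot: [3.141, -0.001, 2.768]
force: [-0.2, -0.4, -0.8]
grip_width: 0.0393
grip_force: 25.0
```

Emit:
carry_out(
  motion=[
    [[0.46, -0.67, 0], 0],
    [[0.46, -0.67, 0], 0],
    [[0.46, -0.67, 0], 0],
    [[0.46, -0.67, 0], 0],
    [[0.46, -0.67, 0], 0],
    [[0.46, -0.67, 0], 0],
    [[0.46, -0.67, 0], 0],
    [[0.46, -0.67, 0], 0],
  ],
)

```text
time_s: 6.65
ee_pos: [0.3903, -0.2972, 0.1043]
eef_rot: [3.141, -0.0, 2.769]
force: [0.4, 0.9, -0.0]
grip_width: 0.0396
grip_force: 25.0
```

```bash
python3 - <<'E'
from h import *
i=camera_info("wrist"); im,d=camera("wrist")
cv2.imwrite("pics/w2.png",im)
v,u=np.mgrid[0:480,0:640]; P=(ray(i,np.c_[u.ravel(),v.ravel()])*d.reshape(-1,1))@att(i).T+i["origin"]
for z0,z1,g,R in((.037,.049,(.388,-.298),.037),(.013,.0195,(.495,-.308),.045)):
    k=(d.ravel()>0)&(P[:,2]>z0)&(P[:,2]<z1)&(np.hypot(P[:,0]-g[0],P[:,1]-g[1])<R)
    print(k.sum(),cv2.minEnclosingCircle((P[k][:,:2]*1000).astype(np.float32)))
plan(.388,-.298,.046)
E
```

```text
2250 ((386.6748046875, -298.0406494140625), 31.445335388183594)
868 ((494.14715576171875, -308.6781005859375), 41.21538543701172)
t 6.7 shift [ 0.0083 -0.007   0.2914]
```

View pics/w2.png

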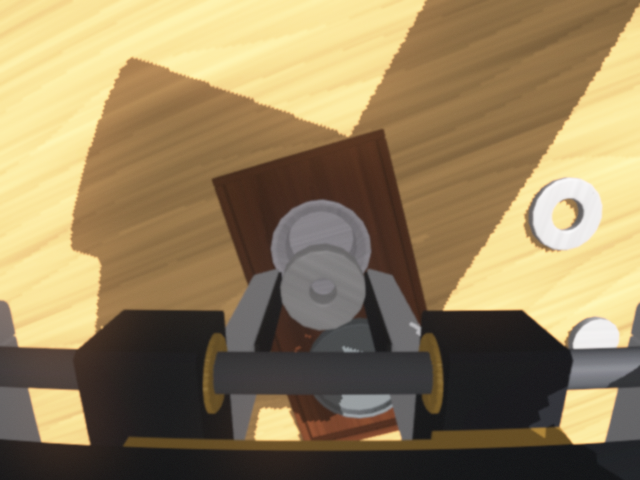

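Collar held at (322, 290), tube mouth right below and behind it at about (320, 245). Lowering.

Emit:
carry_out(
  motion=[
    [[0.012, -0.006, 0.1], 0],
    [[0.012, -0.006, 0.2], 0],
    [[0.012, -0.006, 0.26], 0],
    [[0.012, -0.006, 0.295], 0],
    [[0.012, -0.006, 0.295], 0],
    [[0.012, -0.006, 0.295], 0],
    [[0.012, -0.006, 0.295], 0],
    [[0.012, -0.006, 0.295], 0],
  ],
)

```text
time_s: 7.5
ee_pos: [0.3869, -0.2984, 0.046]
eef_rot: [-3.141, 0.001, 2.768]
force: [-0.7, -0.0, -0.3]
grip_width: 0.0391
grip_force: 25.0
```

Emit:
carry_out(
  motion=[
    [[0, 0, 0], 0],
    [[0, 0, 0], 0],
    [[0, 0, 0], 0],
    [[0, 0, 0], 0],
    [[0, 0, 0], 0],
    [[0, 0, 0], 0],
  ],
  hand=-0.3,
)

```text
time_s: 8.1
ee_pos: [0.3866, -0.2982, 0.0454]
eef_rot: [3.142, -0.0, 2.768]
force: [0.7, 0.0, 0.9]
grip_width: 0.0613
grip_force: 0.0
```

Emit:
carry_out(
  motion=[
    [[0, 0, -0.3], 0],
    [[0, 0, -0.4], 0],
    [[0, 0, -0.4], 0],
    [[0, 0, -0.4], 0],
  ],
)

```text
time_s: 8.5
ee_pos: [0.3867, -0.2982, 0.1255]
eef_rot: [-3.141, 0.001, 2.768]
force: [0.3, 0.6, -0.4]
grip_width: 0.0612
grip_force: 0.0
```

```bash
cat >> h.py <<'E'
T=np.array([.3872,-.298])
def tubelook(name):
    i=camera_info("top"); im,d=camera("top")
    v,u=np.mgrid[0:480,0:640]; P=(ray(i,np.c_[u.ravel(),v.ravel()])*d.reshape(-1,1))@att(i).T+i["origin"]
    k=(d.ravel()>0)&(np.hypot(*(P[:,:2]-T).T)<.017)
    A=np.c_[P[k][:,:2]-T,np.ones(k.sum())]; print("in tube: n",k.sum(),"median z",np.median(P[k][:,2]).round(4),"slope,z",np.linalg.lstsq(A,P[k][:,2],rcond=None)[0].round(4))
    K=np.array(i["camera_matrix"]); cv2.imwrite(f"pics/{name}.png",cv2.resize(im[285:365,420:530],None,fx=5,fy=5,interpolation=cv2.INTER_CUBIC))
E
python3 - <<'E'
from h import *
tubelook("tu1"); plan(.4365,.001,.13)
E
```

```text
in tube: n 903 median z 0.4325 slope,z [-1.67   -3.9781  0.4065]
t 8.55 shift [ 0.3122  1.4829 -0.0259]
```

View pics/tu1.png

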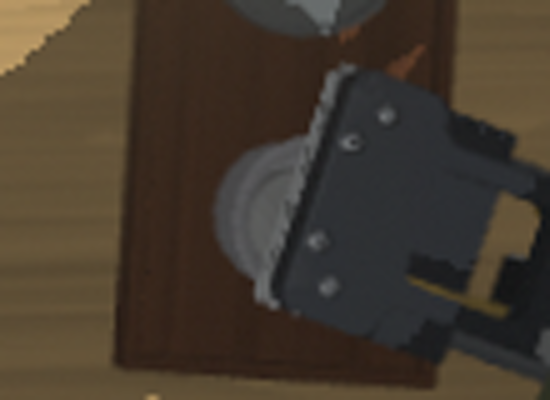

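The arm covers the tube in this picture. I'll move on to spacer B and look at the tube from there.

Emit:
carry_out(
  motion=[
    [[0.16, 0.74, -0.02], 0],
    [[0.16, 0.74, -0.02], 0],
    [[0.16, 0.74, -0.02], 0],
    [[0.16, 0.74, -0.02], 0],
    [[0.16, 0.74, -0.02], 0],
  ],
)

```text
time_s: 9.05
ee_pos: [0.4107, -0.1478, 0.1285]
eef_rot: [-3.142, -0.002, 2.77]
force: [0.2, -0.5, 0.2]
grip_width: 0.0605
grip_force: 0.0
```

Emit:
carry_out(
  motion=[
    [[0.16, 0.74, -0.02], 0],
    [[0.16, 0.74, -0.02], 0],
    [[0.16, 0.74, -0.02], 0],
    [[0.16, 0.74, -0.02], 0],
    [[0.16, 0.74, -0.02], 0],
    [[0.16, 0.74, -0.02], 0],
    [[0.16, 0.74, -0.02], 0],
  ],
)

```text
time_s: 9.75
ee_pos: [0.435, -0.0008, 0.1332]
eef_rot: [-3.141, -0.0, 2.765]
force: [-0.2, 0.3, -0.2]
grip_width: 0.0612
grip_force: 0.0
```

```bash
python3 - <<'E'
from h import *
tubelook("tu2"); c,_=wlook("spB",(.4365,.001),"w3"); plan(c[0],c[1],.0035)
E
```

```text
in tube: n 261 median z 0.0247 slope,z [0.0291 0.0403 0.0237]
spB [0.4374 0.001 ] 0.0202 
t 9.85 shift [-0.0083  0.011   0.6491]
```

View pics/tu2.png

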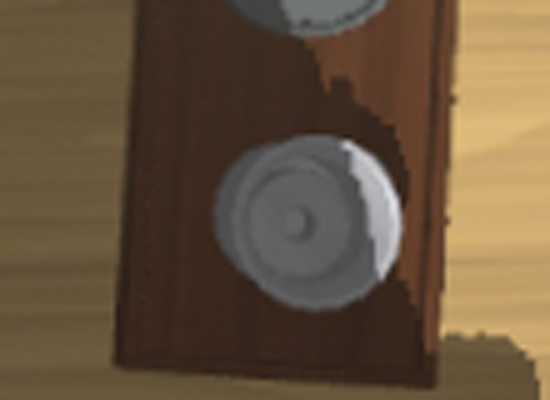

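The collar lies flat in the tube, with its bore at (295, 222) in the crop and its top at z ≈ 24 mm, as expected. Now spacer B.

Emit:
carry_out(
  motion=[
    [[-0.008, 0.011, 0.25], 0],
    [[-0.008, 0.011, 0.45], 0],
    [[-0.008, 0.011, 0.58], 0],
    [[-0.008, 0.011, 0.645], 0],
    [[-0.008, 0.011, 0.648], 0],
    [[-0.008, 0.011, 0.648], 0],
    [[-0.008, 0.011, 0.648], 0],
  ],
)

```text
time_s: 10.55
ee_pos: [0.438, 0.0019, 0.0048]
eef_rot: [3.141, 0.002, 2.767]
force: [0.1, 0.0, -0.2]
grip_width: 0.0612
grip_force: 0.0
```

Emit:
carry_out(
  motion=[
    [[0, 0, 0], 0],
    [[0, 0, 0], 0],
    [[0, 0, 0], 0],
    [[0, 0, 0], 0],
    [[0, 0, 0], 0],
    [[0, 0, 0], 0],
    [[0, 0, 0], 0],
    [[0, 0, 0], 0],
  ],
  hand=0.6,
  force=20,
)

```text
time_s: 11.35
ee_pos: [0.4376, 0.0022, 0.0041]
eef_rot: [3.142, 0.0, 2.768]
force: [-1.6, 0.3, 5.1]
grip_width: 0.0384
grip_force: 20.0
```

Emit:
carry_out(
  motion=[
    [[0, 0, -0.1], 0],
    [[0, 0, -0.3], 0],
    [[0, 0, -0.5], 0],
    [[0, 0, -0.5], 0],
    [[0, 0, -0.5], 0],
    [[0, 0, -0.5], 0],
  ],
)

```text
time_s: 11.95
ee_pos: [0.4368, 0.0023, 0.1027]
eef_rot: [-3.141, -0.002, 2.768]
force: [-0.5, 0.6, -1.0]
grip_width: 0.0384
grip_force: 20.0
```

```bash
python3 - <<'E'
from h import *
plan(.3872,-.298,.105)
E
```

```text
t 11.95 shift [-0.3175 -1.4881 -0.0113]
```

Emit:
carry_out(
  motion=[
    [[-0.16, -0.745, 0], 0],
    [[-0.16, -0.745, 0], 0],
    [[-0.16, -0.745, 0], 0],
    [[-0.16, -0.745, 0], 0],
    [[-0.16, -0.745, 0], 0],
  ],
)

```text
time_s: 12.45
ee_pos: [0.412, -0.1487, 0.1026]
eef_rot: [3.141, -0.002, 2.765]
force: [-0.0, 0.4, -0.8]
grip_width: 0.038
grip_force: 20.0
```

Emit:
carry_out(
  motion=[
    [[-0.16, -0.745, 0], 0],
    [[-0.16, -0.745, 0], 0],
    [[-0.16, -0.745, 0], 0],
    [[-0.16, -0.745, 0], 0],
    [[-0.16, -0.745, 0], 0],
    [[-0.16, -0.745, 0], 0],
    [[-0.16, -0.745, 0], 0],
    [[-0.16, -0.745, 0], 0],
  ],
)

```text
time_s: 13.25
ee_pos: [0.3887, -0.2975, 0.1039]
eef_rot: [3.142, 0.0, 2.77]
force: [0.6, -0.2, -0.5]
grip_width: 0.0387
grip_force: 20.0
```

```bash
python3 - <<'E'
from h import *
im,_=camera("wrist"); cv2.imwrite("pics/w4.png",im)
plan(.3872,-.298,.045)
E
```

```text
t 13.3 shift [ 0.0059 -0.0038  0.2946]
```

View pics/w4.png

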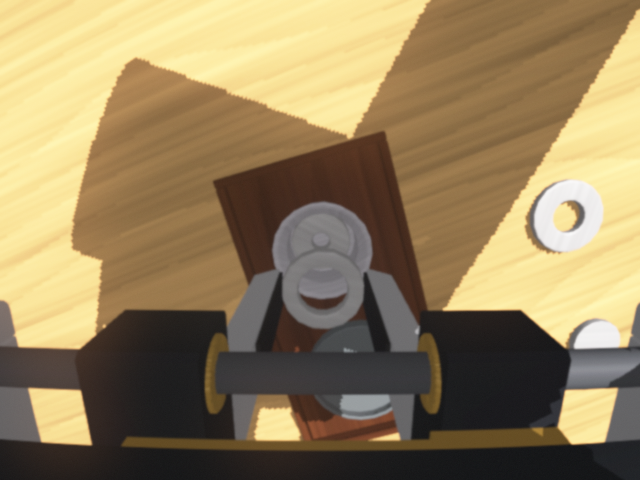

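The spacer is held level at (322, 290), over the tube at (321, 245). Lowering and releasing.

Emit:
carry_out(
  motion=[
    [[0.006, -0.004, 0.1], 0],
    [[0.006, -0.004, 0.2], 0],
    [[0.006, -0.004, 0.26], 0],
    [[0.006, -0.004, 0.295], 0],
    [[0.006, -0.004, 0.295], 0],
    [[0.006, -0.004, 0.295], 0],
    [[0.006, -0.004, 0.295], 0],
    [[0.006, -0.004, 0.295], 0],
  ],
)

```text
time_s: 14.1
ee_pos: [0.387, -0.2991, 0.0454]
eef_rot: [-3.141, 0.001, 2.768]
force: [0.1, -0.4, -0.4]
grip_width: 0.0384
grip_force: 20.0
```

Emit:
carry_out(
  motion=[
    [[0, 0, 0], 0],
    [[0, 0, 0], 0],
    [[0, 0, 0], 0],
    [[0, 0, 0], 0],
    [[0, 0, 0], 0],
    [[0, 0, 0], 0],
  ],
  hand=-0.3,
)

```text
time_s: 14.7
ee_pos: [0.3868, -0.2989, 0.0449]
eef_rot: [3.142, -0.0, 2.768]
force: [0.5, -0.5, 0.1]
grip_width: 0.0612
grip_force: 0.0
```

Emit:
carry_out(
  motion=[
    [[0, 0, -0.3], 0],
    [[0, 0, -0.4], 0],
    [[0, 0, -0.4], 0],
    [[0, 0, -0.4], 0],
  ],
)

```text
time_s: 15.1
ee_pos: [0.3868, -0.2989, 0.1249]
eef_rot: [-3.141, 0.001, 2.768]
force: [0.3, -0.1, 0.4]
grip_width: 0.0615
grip_force: 0.0
```

```bash
python3 - <<'E'
from h import *
plan(.5335,.1185,.13)
E
```

```text
t 15.1 shift [ 0.0791  2.2107 -0.0263]
```

Emit:
carry_out(
  motion=[
    [[0.026, 0.737, -0.01], 0],
    [[0.026, 0.737, -0.01], 0],
    [[0.026, 0.737, -0.01], 0],
    [[0.026, 0.737, -0.01], 0],
    [[0.026, 0.737, -0.01], 0],
  ],
)

```text
time_s: 15.6
ee_pos: [0.4355, -0.1589, 0.1257]
eef_rot: [-3.142, -0.002, 2.77]
force: [0.1, -0.3, 0.7]
grip_width: 0.0609
grip_force: 0.0
```

Emit:
carry_out(
  motion=[
    [[0.026, 0.737, -0.01], 0],
    [[0.026, 0.737, -0.01], 0],
    [[0.026, 0.737, -0.01], 0],
    [[0.026, 0.737, -0.01], 0],
    [[0.026, 0.737, -0.01], 0],
  ],
)

```text
time_s: 16.1
ee_pos: [0.4845, -0.0212, 0.128]
eef_rot: [-3.141, -0.001, 2.768]
force: [0.4, -0.1, 0.8]
grip_width: 0.061
grip_force: 0.0
```

Emit:
carry_out(
  motion=[
    [[0.026, 0.737, -0.01], 0],
    [[0.026, 0.737, -0.01], 0],
    [[0.026, 0.737, -0.01], 0],
    [[0.026, 0.737, -0.01], 0],
    [[0.026, 0.737, -0.01], 0],
    [[0.026, 0.737, -0.01], 0],
    [[0.026, 0.737, -0.01], 0],
  ],
)

```text
time_s: 16.8
ee_pos: [0.5337, 0.1167, 0.1308]
eef_rot: [-3.141, -0.0, 2.765]
force: [0.5, 0.6, -0.8]
grip_width: 0.0611
grip_force: 0.0
```

```bash
python3 - <<'E'
from h import *
tubelook("tu3"); c,_=wlook("spA",(.5335,.1185),"w5"); plan(c[0],c[1],.0035)
E
```

```text
in tube: n 265 median z 0.0304 slope,z [0.02   0.1533 0.028 ]
spA [0.5338 0.1188] 0.0202 
t 16.9 shift [0.0025 0.0071 0.6373]
```

View pics/tu3.png

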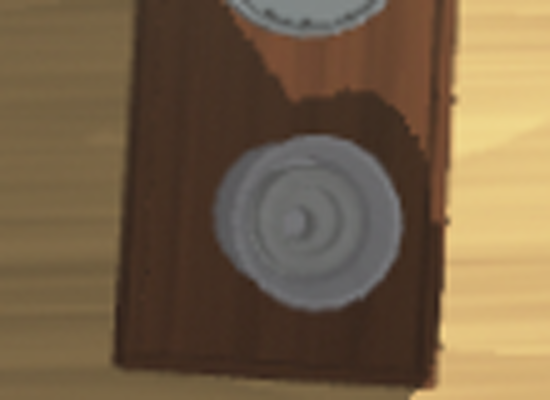

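The ring lies flat in the tube on the collar, around (305, 222) in the crop, with its top at about 31 mm. Now spacer A.

Emit:
carry_out(
  motion=[
    [[0.002, 0.004, 0.25], 0],
    [[0.002, 0.004, 0.45], 0],
    [[0.002, 0.004, 0.58], 0],
    [[0.002, 0.004, 0.635], 0],
    [[0.002, 0.004, 0.638], 0],
    [[0.002, 0.004, 0.638], 0],
    [[0.002, 0.004, 0.638], 0],
  ],
)

```text
time_s: 17.6
ee_pos: [0.5345, 0.1194, 0.0048]
eef_rot: [3.14, 0.002, 2.768]
force: [-0.4, -0.7, 0.0]
grip_width: 0.061
grip_force: 0.0
```

Emit:
carry_out(
  motion=[
    [[0, 0, 0], 0],
    [[0, 0, 0], 0],
    [[0, 0, 0], 0],
    [[0, 0, 0], 0],
    [[0, 0, 0], 0],
    [[0, 0, 0], 0],
    [[0, 0, 0], 0],
    [[0, 0, 0], 0],
  ],
  hand=0.6,
  force=20,
)

```text
time_s: 18.4
ee_pos: [0.5338, 0.1194, 0.0035]
eef_rot: [3.141, 0.0, 2.768]
force: [-0.9, 1.0, 5.1]
grip_width: 0.038
grip_force: 20.0
```

Emit:
carry_out(
  motion=[
    [[0, 0, -0.1], 0],
    [[0, 0, -0.3], 0],
    [[0, 0, -0.5], 0],
    [[0, 0, -0.5], 0],
    [[0, 0, -0.5], 0],
    [[0, 0, -0.5], 0],
  ],
)

```text
time_s: 19.0
ee_pos: [0.533, 0.1192, 0.1018]
eef_rot: [-3.14, -0.002, 2.768]
force: [-0.0, 0.6, -0.3]
grip_width: 0.0385
grip_force: 20.0
```

```bash
python3 - <<'E'
from h import *
plan(.3872,-.298,.105)
E
```

```text
t 19.0 shift [-0.0834 -2.2083 -0.0135]
```

Emit:
carry_out(
  motion=[
    [[-0.028, -0.736, 0], 0],
    [[-0.028, -0.736, 0], 0],
    [[-0.028, -0.736, 0], 0],
    [[-0.028, -0.736, 0], 0],
    [[-0.028, -0.736, 0], 0],
  ],
)

```text
time_s: 19.5
ee_pos: [0.4846, -0.0203, 0.1023]
eef_rot: [-3.141, -0.002, 2.766]
force: [-0.0, 0.1, -1.2]
grip_width: 0.0384
grip_force: 20.0
```

Emit:
carry_out(
  motion=[
    [[-0.028, -0.736, 0], 0],
    [[-0.028, -0.736, 0], 0],
    [[-0.028, -0.736, 0], 0],
    [[-0.028, -0.736, 0], 0],
    [[-0.028, -0.736, 0], 0],
  ],
)

```text
time_s: 20.0
ee_pos: [0.4367, -0.1584, 0.1027]
eef_rot: [3.141, -0.001, 2.767]
force: [0.2, 0.8, -0.4]
grip_width: 0.0382
grip_force: 20.0
```

Emit:
carry_out(
  motion=[
    [[-0.028, -0.736, 0], 0],
    [[-0.028, -0.736, 0], 0],
    [[-0.028, -0.736, 0], 0],
    [[-0.028, -0.736, 0], 0],
    [[-0.028, -0.736, 0], 0],
    [[-0.028, -0.736, 0], 0],
    [[-0.028, -0.736, 0], 0],
    [[-0.028, -0.736, 0], 0],
  ],
)

```text
time_s: 20.8
ee_pos: [0.3886, -0.2968, 0.1033]
eef_rot: [3.142, -0.0, 2.77]
force: [-0.2, 0.4, -0.6]
grip_width: 0.0383
grip_force: 20.0
```

```bash
python3 - <<'E'
from h import *
im,_=camera("wrist"); cv2.imwrite("pics/w6.png",im[150:400,150:500])
plan(.3872,-.298,.045)
E
```

```text
t 20.85 shift [ 0.0046 -0.0067  0.2915]
```

View pics/w6.png

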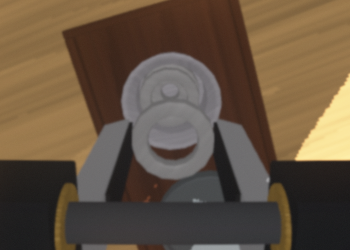

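Same picture as before: the ring is held level at (172, 140), the tube is at (171, 100), and the first spacer lies on the collar.

Emit:
carry_out(
  motion=[
    [[0.006, -0.005, 0.1], 0],
    [[0.006, -0.005, 0.2], 0],
    [[0.006, -0.005, 0.26], 0],
    [[0.006, -0.005, 0.292], 0],
    [[0.006, -0.005, 0.292], 0],
    [[0.006, -0.005, 0.292], 0],
    [[0.006, -0.005, 0.292], 0],
    [[0.006, -0.005, 0.292], 0],
  ],
)

```text
time_s: 21.65
ee_pos: [0.3868, -0.2986, 0.0454]
eef_rot: [-3.141, 0.001, 2.768]
force: [-0.6, 1.5, -0.2]
grip_width: 0.0384
grip_force: 20.0
```

Emit:
carry_out(
  motion=[
    [[0, 0, 0], 0],
    [[0, 0, 0], 0],
    [[0, 0, 0], 0],
    [[0, 0, 0], 0],
    [[0, 0, 0], 0],
    [[0, 0, 0], 0],
  ],
  hand=-0.3,
)

```text
time_s: 22.25
ee_pos: [0.3865, -0.2984, 0.0448]
eef_rot: [-3.142, -0.0, 2.768]
force: [-1.1, 0.0, -0.1]
grip_width: 0.0611
grip_force: 0.0
```

Emit:
carry_out(
  motion=[
    [[0, 0, -0.3], 0],
    [[0, 0, -0.4], 0],
    [[0, 0, -0.4], 0],
    [[0, 0, -0.4], 0],
  ],
)

```text
time_s: 22.65
ee_pos: [0.3866, -0.2984, 0.1249]
eef_rot: [-3.141, 0.001, 2.768]
force: [0.3, 1.3, -0.5]
grip_width: 0.0613
grip_force: 0.0
```

```bash
python3 - <<'E'
from h import *
plan(.649,.125,.14,np.radians(20.5+60+90))
E
```

```text
t 22.65 shift [-0.4487  2.4497 -0.0759]
turn (tool z down) -0.0331
```

Emit:
carry_out(
  motion=[
    [[-0.15, 0.817, -0.025], 0],
    [[-0.15, 0.817, -0.025], 0],
    [[-0.15, 0.817, -0.025], 0],
    [[-0.15, 0.817, -0.025], 0],
    [[-0.15, 0.817, -0.025], 0],
  ],
)

```text
time_s: 23.15
ee_pos: [0.4744, -0.1552, 0.1284]
eef_rot: [3.141, -0.002, 2.771]
force: [0.7, -0.5, 0.5]
grip_width: 0.0611
grip_force: 0.0
```

Emit:
carry_out(
  motion=[
    [[-0.15, 0.817, -0.025], 0],
    [[-0.15, 0.817, -0.025], 0],
    [[-0.15, 0.817, -0.025], 0],
    [[-0.15, 0.817, -0.025], 0],
    [[-0.15, 0.817, -0.025], 0],
  ],
)

```text
time_s: 23.65
ee_pos: [0.5618, -0.0153, 0.1336]
eef_rot: [-3.141, -0.002, 2.77]
force: [-1.0, -0.4, 0.5]
grip_width: 0.061
grip_force: 0.0
```

Emit:
carry_out(
  motion=[
    [[-0.15, 0.817, -0.025], -0.02],
    [[-0.15, 0.817, -0.025], -0.033],
    [[-0.15, 0.817, -0.025], -0.033],
    [[-0.15, 0.817, -0.025], -0.033],
    [[-0.15, 0.817, -0.025], -0.033],
    [[-0.15, 0.817, -0.025], -0.033],
    [[-0.15, 0.817, -0.025], -0.033],
    [[-0.15, 0.817, -0.025], -0.033],
  ],
)

```text
time_s: 24.45
ee_pos: [0.6491, 0.1236, 0.14]
eef_rot: [-3.142, 0.0, 2.974]
force: [0.5, -0.6, -0.2]
grip_width: 0.0611
grip_force: 0.0
```

```bash
python3 - <<'E'
from h import *
tubelook("tu4"); c,hu=wlook("hex",(.649,.125),"w7"); a=hexyaw(hu)[0]
plan(c[0],c[1],.005,np.radians(a+60+90))
a=cv2.imread("pics/tu4.png"); b=cv2.imread("pics/w7.png")[100:420,150:550]
cv2.imwrite("pics/j.png",np.hstack([cv2.resize(a,(400,291)),cv2.resize(b,(364,291))]))
E
```

```text
in tube: n 265 median z 0.0383 slope,z [0.0108 0.2901 0.0335]
hex [0.6492 0.1249] 0.019 (np.float64(20.0), np.float64(0.033868794423981274))
t 24.55 shift [6.000e-04 3.800e-03 6.755e-01]
turn (tool z down) 0.0011
```

View pics/j.png

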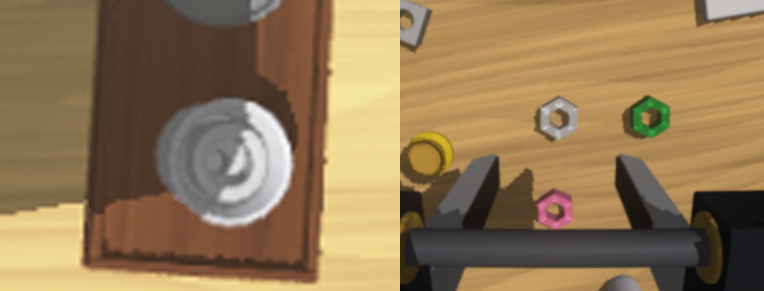

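The column is complete and flat: the top ring is at (225, 160) with its top near 39 mm. The silver nut is centred between the fingers at (557, 118) with clear space around it.

Emit:
carry_out(
  motion=[
    [[0, 0.004, 0.25], 0],
    [[0, 0.004, 0.45], 0],
    [[0, 0.004, 0.6], 0],
    [[0, 0.004, 0.67], 0],
    [[0, 0.004, 0.675], 0],
    [[0, 0.004, 0.675], 0],
    [[0, 0.004, 0.675], 0],
  ],
)

```text
time_s: 25.25
ee_pos: [0.6505, 0.126, 0.0069]
eef_rot: [3.141, 0.003, 2.975]
force: [0.1, 0.1, 0.2]
grip_width: 0.0609
grip_force: 0.0
```

Emit:
carry_out(
  motion=[
    [[0, 0, 0], 0],
    [[0, 0, 0], 0],
    [[0, 0, 0], 0],
    [[0, 0, 0], 0],
    [[0, 0, 0], 0],
    [[0, 0, 0], 0],
    [[0, 0, 0], 0],
    [[0, 0, 0], 0],
  ],
  hand=0.7,
  force=20,
)

```text
time_s: 26.05
ee_pos: [0.6495, 0.1259, 0.005]
eef_rot: [3.142, 0.0, 2.975]
force: [-2.0, 0.0, 4.4]
grip_width: 0.0318
grip_force: 20.0
```

Emit:
carry_out(
  motion=[
    [[0, 0, -0.1], 0],
    [[0, 0, -0.3], 0],
    [[0, 0, -0.5], 0],
    [[0, 0, -0.5], 0],
    [[0, 0, -0.5], 0],
    [[0, 0, -0.5], 0],
  ],
)

```text
time_s: 26.65
ee_pos: [0.6487, 0.1258, 0.103]
eef_rot: [-3.141, -0.003, 2.975]
force: [-0.3, -0.4, -0.3]
grip_width: 0.032
grip_force: 20.0
```

```bash
python3 - <<'E'
from h import *
plan(.4945,-.308,.105)
E
```

```text
t 26.65 shift [ 0.4008 -2.2668 -0.0071]
```

Emit:
carry_out(
  motion=[
    [[0.133, -0.756, 0], 0],
    [[0.133, -0.756, 0], 0],
    [[0.133, -0.756, 0], 0],
    [[0.133, -0.756, 0], 0],
    [[0.133, -0.756, 0], 0],
  ],
)

```text
time_s: 27.15
ee_pos: [0.5976, -0.0197, 0.1037]
eef_rot: [-3.142, -0.002, 2.973]
force: [0.5, 0.4, 0.5]
grip_width: 0.0316
grip_force: 20.0
```

Emit:
carry_out(
  motion=[
    [[0.133, -0.756, 0], 0],
    [[0.133, -0.756, 0], 0],
    [[0.133, -0.756, 0], 0],
    [[0.133, -0.756, 0], 0],
    [[0.133, -0.756, 0], 0],
  ],
)

```text
time_s: 27.65
ee_pos: [0.547, -0.1632, 0.1042]
eef_rot: [3.141, -0.001, 2.974]
force: [-0.5, 0.1, -1.7]
grip_width: 0.0316
grip_force: 20.0
```

Emit:
carry_out(
  motion=[
    [[0.133, -0.756, 0], 0],
    [[0.133, -0.756, 0], 0],
    [[0.133, -0.756, 0], 0],
    [[0.133, -0.756, 0], 0],
    [[0.133, -0.756, 0], 0],
    [[0.133, -0.756, 0], 0],
    [[0.133, -0.756, 0], 0],
    [[0.133, -0.756, 0], 0],
  ],
)

```text
time_s: 28.45
ee_pos: [0.4963, -0.3069, 0.1048]
eef_rot: [3.142, -0.0, 2.977]
force: [-0.1, 0.5, -1.1]
grip_width: 0.0319
grip_force: 20.0
```

```bash
python3 - <<'E'
from h import *
plan(.4945,-.308,.0165)
E
```

```text
t 28.45 shift [ 0.008  -0.0069  0.4417]
```

Emit:
carry_out(
  motion=[
    [[0.008, -0.006, 0.15], 0],
    [[0.008, -0.006, 0.3], 0],
    [[0.008, -0.006, 0.38], 0],
    [[0.008, -0.006, 0.42], 0],
    [[0.008, -0.006, 0.44], 0],
    [[0.008, -0.006, 0.44], 0],
    [[0.008, -0.006, 0.44], 0],
    [[0.008, -0.006, 0.44], 0],
  ],
)

```text
time_s: 29.25
ee_pos: [0.4942, -0.3093, 0.0177]
eef_rot: [-3.141, 0.001, 2.975]
force: [-0.3, 1.3, -0.6]
grip_width: 0.0315
grip_force: 20.0
```

Emit:
carry_out(
  motion=[
    [[0, 0, 0], 0],
    [[0, 0, 0], 0],
    [[0, 0, 0], 0],
    [[0, 0, 0], 0],
    [[0, 0, 0], 0],
  ],
  hand=0.1,
)

```text
time_s: 29.75
ee_pos: [0.4938, -0.3091, 0.0169]
eef_rot: [-3.142, 0.0, 2.975]
force: [-0.5, 0.4, 0.5]
grip_width: 0.0425
grip_force: 0.0
```

Emit:
carry_out(
  motion=[
    [[0, 0, -0.1], 0],
    [[0, 0, -0.3], 0],
    [[0, 0, -0.7], 0],
    [[0, 0, -0.7], 0],
    [[0, 0, -0.7], 0],
    [[0, 0, -0.7], 0],
  ],
)

```text
time_s: 30.35
ee_pos: [0.4938, -0.3091, 0.1568]
eef_rot: [-3.141, 0.0, 2.975]
force: [0.6, 1.0, -1.0]
grip_width: 0.0423
grip_force: 0.0
```

Emit:
carry_out(
  motion=[
    [[0, 0.9, 0], 0],
    [[0, 0.9, 0], 0],
    [[0, 0.9, 0], 0],
    [[0, 0.9, 0], 0],
    [[0, 0.9, 0], 0],
    [[0, 0.9, 0], 0],
    [[0, 0.9, 0], 0],
    [[0, 0.9, 0], 0],
  ],
)

```text
time_s: 31.15
ee_pos: [0.5233, -0.1326, 0.1563]
eef_rot: [3.142, -0.001, 2.974]
force: [-0.0, 0.5, -0.4]
grip_width: 0.0423
grip_force: 0.0
```

```bash
python3 - <<'E'
from h import *
tubelook("tu5"); im,_=camera("top"); cv2.imwrite("pics/end.png",cv2.resize(im[130:370,180:540],(800,533),interpolation=cv2.INTER_CUBIC)); print(ctrl.get_obs()["time_s"])
E
```

```text
in tube: n 0 median z nan slope,z [0. 0. 0.]
31.25
  return _methods._mean(a, axis=axis, dtype=dtype,
  ret = ret.dtype.type(ret / rcount)
```

View pics/end.png

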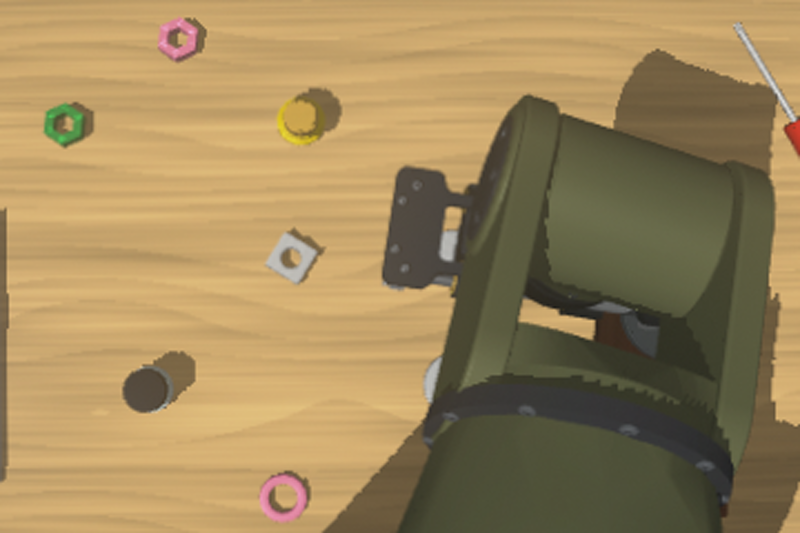

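The arm hides the caddy at (650, 350). I'll move it another 250 mm or so to the left.

Emit:
carry_out(
  motion=[
    [[0, 0.95, 0], 0],
    [[0, 0.95, 0], 0],
    [[0, 0.95, 0], 0],
    [[0, 0.95, 0], 0],
    [[0, 0.95, 0], 0],
    [[0, 0.95, 0], 0],
  ],
)

```text
time_s: 31.85
ee_pos: [0.5551, 0.0558, 0.1566]
eef_rot: [-3.141, -0.0, 2.976]
force: [0.0, -0.3, 0.1]
grip_width: 0.0422
grip_force: 0.0
```

Emit:
carry_out(
  motion=[
    [[0, 0.4, 0], 0],
    [[0, 0.4, 0], 0],
    [[0, 0.4, 0], 0],
    [[0, 0.4, 0], 0],
    [[0, 0.4, 0], 0],
    [[0, 0.4, 0], 0],
  ],
)

```text
time_s: 32.45
ee_pos: [0.5685, 0.1332, 0.157]
eef_rot: [-3.141, 0.0, 2.973]
force: [0.6, 0.3, -0.2]
grip_width: 0.0422
grip_force: 0.0
```

```bash
python3 - <<'E'
from h import *
tubelook("tu6"); im,_=camera("top"); cv2.imwrite("pics/end2.png",cv2.resize(im[170:370,330:530],(600,600),interpolation=cv2.INTER_CUBIC)); print(ctrl.get_obs()["time_s"])
E
```

```text
in tube: n 272 median z 0.0386 slope,z [0.0392 0.2755 0.0336]
32.55
```

View pics/end2.png

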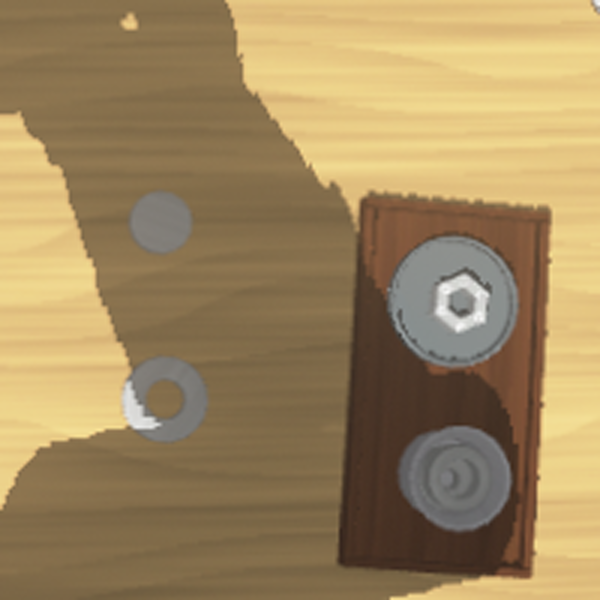

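```bash
python3 - <<'E'
from h import *
for n in("top","scene"):
    i=camera_info(n); im,d=camera(n); v,u=np.mgrid[0:480,0:640]; P=(ray(i,np.c_[u.ravel(),v.ravel()])*d.reshape(-1,1))@att(i).T+i["origin"]
    k=(d.ravel()>0)&(np.hypot(*(P[:,:2]-T).T)<.0185)&(P[:,2]>.0355); A=np.c_[P[k][:,:2]-T,np.ones(k.sum())]
    s=np.linalg.lstsq(A,P[k][:,2],rcond=None)[0]; print(n,k.sum(),s.round(3),np.std(P[k][:,2]-A@s).round(4))
E
```

```text
top 200 [-0.002  0.008  0.041] 0.0016
scene 67 [0.024 0.043 0.04 ] 0.0016
```

The top ring measures flat at z ≈ 40 mm, which is the full column height. The nut lies flat in the dish. Handing in.

```bash
python3 -c "
from station import ctrl
print(ctrl.hand_in())"
```

```text
the job is handed in; nothing more can be done
None
```

I handed the job in at about 33 s: the collar and both spacer rings are stacked flat in the tube in the order asked, the hex nut lies flat in the dish, and I did not touch the look-alikes; no verdict came back.

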